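# Fit the tube carousel on the inclined rotator

### The arm

A 7-joint arm with a two-finger parallel gripper is mounted at the origin on the work surface. World frame = base frame: x ahead of the robot, y to its left, z up, the work surface at z = 0. Lengths are in m, angles in rad, forces in N, time in s.
With the tool pointing down it reaches from about 0.4 to 0.85 m from the base axis. Payload 6.9 kg.
Tool frame: the origin (TCP) lies midway between the tips of the shut fingers; the grasp point (between the pads) lies behind it (ctrl.pinch_z is the z of the grasp point in the tool frame, in m); z points along the fingers, y is the direction in which the jaws open and shut (so a half turn about z gives the same grasp; the last joint's range is limited). The gripper opens to 85 mm and grips with 20 to 120 N. Pads are 22 mm wide; open, the fingers measure 114 mm over their backs; the gripper's body (76 mm by 85 mm) begins 54 mm behind the grasp point. The pads swing forward as they close: fully open they stand 13 mm farther back than shut.
Start: joints at [1.248, 0.507, -0.238, 1.5, 0.126, 1.149, -0.155], TCP at [0.259, -0.569, 0.231] pointing down, gripper open.
Joint ranges: [-3.08, 3.08], [-0.24, 2.05], [-1.43, 1.35], [0, 2.5], [-1.52, 4.66], [0.17, 1.96], [-2.89, 2.89]. Speed limits (rad/s): [2.39, 2.39, 3.14, 3.14, 3.14, 3.14, 3.14].

### API

Orientations are given as a unit quaternion [w, x, y, z].
In Python, from station import ctrl, get_state, vision, ticket, models gives the robot as it stands. Calls block until the motion is done:
- ctrl.movep(position, orientation): joint-space move of the TCP to a pose.
- ctrl.movel(position, frame=None, max_speed=0.15): straight line of the TCP; frame=None keeps the orientation; max_speed is the mean speed in m/s.
- ctrl.set_joints(angles): joint-space move.
- ctrl.ungrasp() and ctrl.close_gripper(force=None): open the fingers fully, or close them until they stop; force is the grip in N (None keeps the last).
- ctrl.pause(seconds).
- ctrl.ik(position, orientation): joint angles nearest the present ones, or None.
- get_state(): the state.
- vision.grab_frame(name): name is "scene" or "top"; returns (picture, depth): 420x560x3 uint8, blue, green, red; 420x560 float32, m along the optical axis (not along the pixel's ray), 0 where there is no reading.
- vision.camera_info(name): a dict with "mtx" (3x3 intrinsics, pixels), "R" (3x3) and "t" (3): a world point X has camera coordinates R X + t. Camera axes: x right, y down, z forward; pixel columns grow to the right and rows downward; lengths in m; the calibration is good to about 2 mm. A picture is of the moment at which its call begins. camera_info takes no time and is no camera call.
A pose or a line that the arm cannot do raises ctrl.Unreachable and nothing moves.
- ticket.close_job(): hands the job in, once; it reports no verdict.
Trained networks look in the newest picture that a camera, given by its name, has taken for a name from the list of things; names that differ only in an ending like _2 or _b are one class to them, and where a whole thing is asked for, a point or a joint stands for the part that bears it (a point fixed in the world has none). Each returns a list of dicts, best first, with "p" (0 to 1); they miss things now and then, are a little off and sometimes report something else, mostly with a low value. They report only what shows in the picture. A call takes as long as a camera call. They do not tell look-alikes from the thing itself.
- models.recognise(camera, target): "point" ([column, row] in pixels, amid what is visible of it).
- models.masks_of(camera, target): "mask" (420x560 bool, what is visible of it) and "point" ([column, row] in pixels, amid what is visible of it).
The state is a dict: "time": time; "qpos": joint angles; "qd": joint speeds; "tau": joint torques, N m; "tcp_pos": TCP position; "eef_rot": TCP orientation; "contact_force": force on the tool from outside, world axes, zero at the start; "wrist_torque": the same for the moment, N m; "width": finger opening in m.
Only numpy, scipy, OpenCV 4.12 (cv2) and the standard library are available. Lean on these libraries where they do the work, as an engineer would, in place of code of your own. Each camera call takes 0.05 s, during which the arm holds its last target.

### The job

Fit the tube carousel onto the leaning splined spindle of the sample rotator: push it on along the spindle, rocking it until the splines mesh, fully home so that its foot sits flush on the collar. Then throw the rotator's clamp lever all the way over, away from the robot, and leave the carousel on the spindle with the bottles, jar, beaker and tray standing where they are.

Things in the scene. Friction and masses are not known exactly. Their poses are not given: they have to be found in the camera images.
- carousel_grip (a point): Loose white disc (130 mm across, 6 mm thick, top 64 mm above its foot) with 8 tube cups under its rim, a 52 mm barrel below and a grey bar grip on top (60 x 26 mm, 42 mm high). 106 mm tall, 0.4 kg. Point: middle of the bar, 88 mm above the foot. z up along the axis, x along the bar. Bore from below, 58 mm deep: plain for its first 12 mm, then six teeth with gaps facing x and every 60 deg.
- spindle_collar (a point): Steel spindle of the rotator, leaning 30 deg towards the robot. Point: on its axis, on the 60 mm collar's face, where the carousel's foot ends up; z outward along the axis. Six round-ended ribs, 34 mm over them, 42 mm long, at any angle (not given); nose to 50 mm. Unmeshed, the foot stops 24-27 mm off the collar. Meshes within 6 deg; radial play 2 mm. Turns stiffly (0.9 N m); jammed, rock back.
- clamp (a joint): Clamp lever on the rotator's base, 150 mm to the right of the spindle as seen from the robot. 0 = leaning 0.5 rad from vertical towards the robot, 1.0 = stop, 0.5 rad away from it, in the vertical plane of the spindle's lean. Under 2 N at the ball moves it; it stays where left. Fully over is near 1.0.
- clamp_tip (a point): Centre of the black ball (26 mm across) at the end of the clamp lever, a 10 mm steel rod; the ball's centre is 85 mm from the pivot, which lies 67 mm above the bench in a block whose top is about 80 mm above the bench.
- reagent_bottle: Amber round bottle, 72 mm across, 150 mm tall; origin at the centre of its underside. Leave it standing.
- beaker: Open glass beaker, 72 mm across, 90 mm tall; origin at the centre of its underside. Leave it standing.
- sample_bottle: White plastic bottle, 54 mm across, 100 mm tall; origin at the centre of its underside. Leave it standing.
- jar: Low glass jar, 68 mm across, 75 mm tall; origin at the centre of its underside. Leave it standing.
- tray: Open white tray 130 x 180 mm, 40 mm high; origin at the centre of its underside. Leave it in place.
Not all that is in view belongs to the job. There is more than one size of the part that bears carousel_grip; the job needs the largest.

How it is judged:
By the outcome, as a careful person would: the job done as asked, in the order asked, and still so for the second after the job is handed in, with the robot touching nothing.
It also fails if it takes over 67 s, if anything falls off the work surface, if the arm or the gripper's body presses on something with over 40 N, if the wrist force passes 120 N, or if a joint passes its speed limit or range.

## Working session

There is one attempt and no reset: what is moved stays moved. The work goes in short steps, each a Python script; the robot and the scene stay as the last script left them, time stands still between calls to the robot, and variables do not carry over. Pictures are saved under pics/ and viewed, and the job is handed in when it is done.

```bash
ls; mkdir -p pics; python3 - <<'E'
from station import ctrl, get_state, vision, ticket, models
import cv2,numpy as np
for n in ("scene","top"):
    im,d=vision.grab_frame(n); cv2.imwrite(f"pics/{n}0.png",im); np.save(f"pics/{n}0.npy",d)
    ci=vision.camera_info(n); print(n,np.round(ci["mtx"],1).tolist(),np.round(-ci["R"].T@ci["t"],3),np.round(ci["R"],3).tolist())
    for t in ("carousel_grip","spindle_collar","clamp_tip","clamp","reagent_bottle","beaker","sample_bottle","jar","tray"):
        print(t,[(np.round(r["point"]).tolist(),round(r["p"],2)) for r in models.recognise(n,t)])
s=get_state();print(s["time"],s["width"],s["tcp_pos"],s["eef_rot"],ctrl.pinch_z)
E
```

```text
pics
scene [[414.6, 0.0, 277.3], [0.0, 414.6, 201.6], [0.0, 0.0, 1.0]] [0.969 0.663 0.989] [[-0.79, 0.613, 0.009], [0.449, 0.589, -0.671], [-0.417, -0.526, -0.741]]
carousel_grip [([417.0, 252.0], 0.93), ([340.0, 348.0], 0.9), ([355.0, 273.0], 0.71)]
spindle_collar [([287.0, 332.0], 0.55), ([241.0, 228.0], 0.46)]
clamp_tip []
clamp [([224.0, 189.0], 0.52)]
reagent_bottle [([221.0, 151.0], 0.6), ([222.0, 192.0], 0.5)]
beaker [([306.0, 211.0], 0.86)]
sample_bottle [([261.0, 173.0], 0.94)]
jar [([284.0, 332.0], 0.98)]
tray [([146.0, 179.0], 0.75)]
top [[386.0, 0.0, 278.1], [0.0, 386.0, 210.4], [0.0, 0.0, 1.0]] [0.309 0.023 1.356] [[0.019, -1.0, 0.001], [-0.991, -0.019, -0.133], [0.133, 0.002, -0.991]]
carousel_grip [([194.0, 221.0], 0.84), ([160.0, 175.0], 0.71), ([171.0, 279.0], 0.58), ([394.0, 145.0], 0.4)]
spindle_collar [([268.0, 163.0], 0.69)]
clamp_tip [([312.0, 179.0], 0.47)]
clamp [([308.0, 176.0], 0.58), ([192.0, 155.0], 0.33)]
reagent_bottle [([370.0, 219.0], 0.66), ([267.0, 165.0], 0.19)]
beaker [([261.0, 233.0], 0.89)]
sample_bottle [([327.0, 235.0], 0.48)]
jar [([190.0, 155.0], 0.81)]
tray [([396.0, 149.0], 0.71)]
1.0 0.08532630775948276 [ 0.25930285 -0.56867065  0.23127997] [2.12922798e-06 9.77207294e-01 2.12287317e-01 1.67347745e-05] -0.0187
```

View pics/scene0.png

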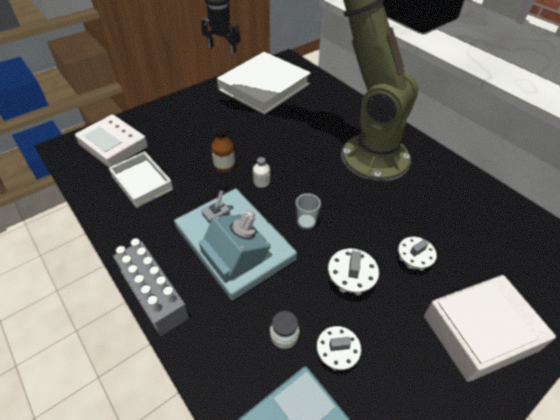

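View pics/top0.png

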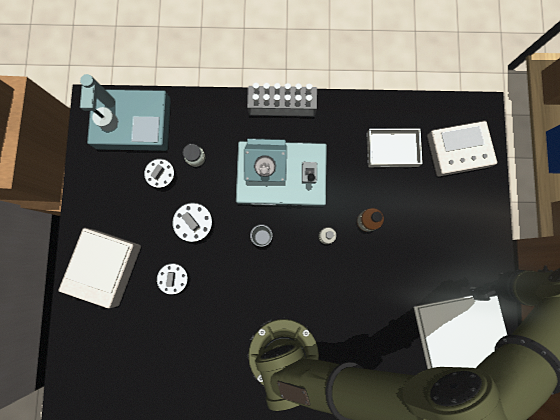

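The scene picture has the arm at the top right and the rotator (teal) at about (240,235). There are three candidate carousels, given here as top/scene pixels: (192,222)/(354,272), (159,174)/(340,348) and (172,279)/(417,252). The first looks the largest, so I'll measure all three and check with crops.

```bash
cat > h.py <<'E'
import numpy as np,cv2
from scipy.spatial.transform import Rotation as Ro
from station import ctrl, get_state, vision, ticket, models
def cloud(n,d):
    ci=vision.camera_info(n);K=ci["mtx"];v,u=np.mgrid[:d.shape[0],:d.shape[1]]
    p=np.stack([(u-K[0,2])/K[0,0]*d,(v-K[1,2])/K[1,1]*d,d],-1)
    P=(p-ci["t"])@ci["R"]; P[d<=0]=np.nan; return P
def proj(n,X):
    ci=vision.camera_info(n);c=np.asarray(X)@ci["R"].T+ci["t"];q=c@ci["mtx"].T;return q[...,:2]/q[...,2:]
E
python3 - <<'E'
from h import *
T=cv2.imread("pics/top0.png");S=cv2.imread("pics/scene0.png")
def crop(I,c,w,h,k,f): x,y=c;cv2.imwrite(f,cv2.resize(I[y-h//2:y+h//2,x-w//2:x+w//2],None,fx=k,fy=k,interpolation=cv2.INTER_CUBIC))
crop(T,(180,225),90,130,4.5,"pics/t_car.png");crop(T,(280,172),110,80,7,"pics/t_rot.png");crop(S,(237,235),130,110,5.5,"pics/s_rot.png");crop(S,(375,300),150,130,4.5,"pics/s_car.png")
for n in("top","scene"):
    d=np.load(f"pics/{n}0.npy");P=cloud(n,d)
    for c in {"top":[(192,222),(159,174),(172,279)],"scene":[(354,272),(340,348),(417,252)]}[n]:
        m=np.zeros(d.shape,bool);m[c[1]-32:c[1]+32,c[0]-32:c[0]+32]=1
        q=P[m&np.isfinite(P[...,2])]; q=q[(q[:,2]>.03)]
        c0=np.median(q,0); q=q[np.linalg.norm(q[:,:2]-c0[:2],axis=1)<.075]
        z=q[:,2];h,e=np.histogram(z,bins=np.arange(.03,.13,.004));print(n,c,h.tolist())
        zd=np.median(z[(z<.075)]);r=q[abs(z-zd)<.004];b=q[z>zd+.025]
        hull=r[:,:2].astype(np.float32);(cx,cy),rad=cv2.minEnclosingCircle(hull)
        print(" disc z",zd,"c",cx,cy,"R",rad,"bar c",b.mean(0) if len(b) else None,"n",len(b), "minrect",cv2.minAreaRect(b[:,:2].astype(np.float32)) if len(b)>3 else 0, "extent",np.ptp(r,0))
E
```

```text
top (192, 222) [0, 0, 0, 0, 0, 0, 10, 170, 542, 244, 19, 4, 2, 3, 6, 3, 3, 10, 56, 73, 12, 0, 0, 0]
 disc z 0.06444452516294402 c 0.43693307042121887 0.314144104719162 R 0.06516402959823608 bar c [0.43632318 0.31202153 0.10575521] n 157 minrect ((0.4373683035373688, 0.3130439519882202), (0.06107936426997185, 0.02650611847639084), 40.773712158203125) extent [0.12838874 0.12805952 0.00791734]
top (159, 174) [3, 4, 3, 39, 275, 196, 43, 8, 6, 9, 9, 14, 26, 40, 4, 0, 0, 0, 0, 0, 0, 0, 0, 0]
 disc z 0.049703527313058944 c 0.6296864151954651 0.4390048086643219 R 0.0732298493385315 bar c [0.60531448 0.43886571 0.08156992] n 83 minrect ((0.6065945029258728, 0.4393899142742157), (0.021773697808384895, 0.04538147523999214), 59.07637405395508) extent [0.14607095 0.09954227 0.00797341]
top (172, 279) [0, 0, 0, 72, 271, 224, 28, 6, 6, 7, 4, 9, 47, 34, 4, 0, 0, 0, 0, 0, 0, 0, 0, 0]
 disc z 0.04962201712523794 c 0.24766075611114502 0.3748323321342468 R 0.05021977797150612 bar c [0.247427   0.37410742 0.08152419] n 94 minrect ((0.24766874313354492, 0.3745043873786926), (0.021887032315135002, 0.045629
[... 574 characters left out ...]
 0, 0]
 disc z 0.049703476103255886 c 0.6055113077163696 0.44170626997947693 R 0.0509207546710968 bar c [0.60702203 0.44239376 0.08126954] n 188 minrect ((0.605925440788269, 0.44165563583374023), (0.020953645929694176, 0.045407116413116455), 58.961368560791016) extent [0.09895155 0.0996495  0.0074537 ]
scene (417, 252) [13, 4, 4, 23, 354, 292, 19, 15, 14, 9, 21, 8, 61, 48, 0, 0, 0, 0, 0, 0, 0, 0, 0, 0]
 disc z 0.04986850445659845 c 0.24638663232326508 0.376022607088089 R 0.051616378128528595 bar c [0.24832497 0.37807246 0.08149358] n 117 minrect ((0.24699972569942474, 0.3777356743812561), (0.020313246175646782, 0.04776441678404808), 87.1753158569336) extent [0.09971884 0.09873726 0.00796105]
```

View pics/t_car.png

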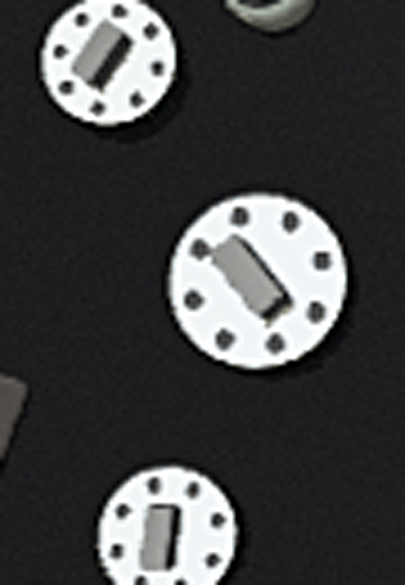

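View pics/t_rot.png

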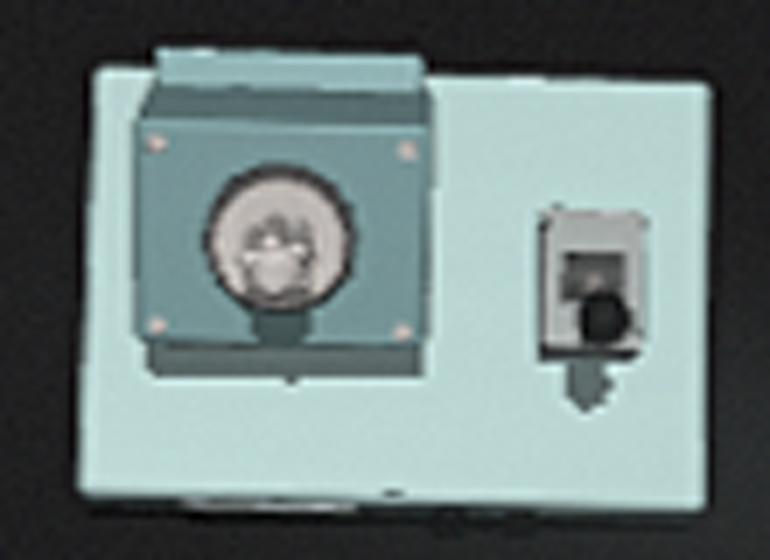

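View pics/s_rot.png

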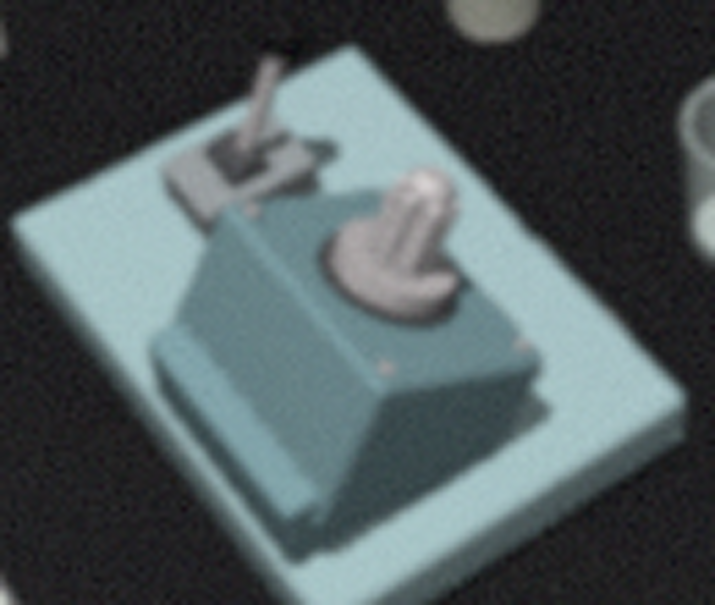

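View pics/s_car.png

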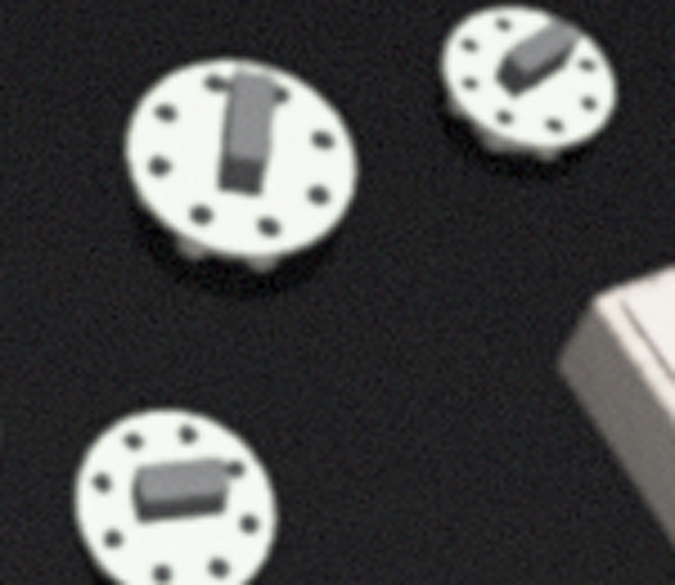

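The largest is the one at top (192,222), scene (354,272): disc 130 mm, top at 64 mm, bar 61x26 mm, long axis at +40.7° in world. The other two are about 100 mm across. Next I'll measure the rotator.

```bash
python3 - <<'E'
from h import *
for n,(cx,cy,w) in {"top":(267,165,26),"scene":(240,232,42)}.items():
    d=np.load(f"pics/{n}0.npy");P=cloud(n,d)
    q=P[cy-w:cy+w,cx-w:cx+w].reshape(-1,3);q=q[np.isfinite(q[:,2])&(q[:,2]>.03)]
    # RANSAC plane with normal ~30deg lean
    rng=np.random.default_rng(0);best=(0,)
    for _ in range(4000):
        a,b,c=q[rng.choice(len(q),3,False)];nn=np.cross(b-a,c-a);L=np.linalg.norm(nn)
        if L<1e-5: continue
        nn/=L;nn*=np.sign(nn[2])
        if abs(np.degrees(np.arccos(nn[2]))-30)>8 or nn[0]>0: continue
        k=abs((q-a)@nn)<.002
        if k.sum()>best[0]: best=(k.sum(),nn,a,k)
    k=best[3];c=q[k].mean(0);nn=np.linalg.svd(q[k]-c)[2][2];nn*=np.sign(nn[2])
    print(n,"n pts",best[0],"normal",nn.round(3),"lean",np.degrees(np.arccos(nn[2])),"az",np.degrees(np.arctan2(nn[1],nn[0])),"c",c.round(4))
    h=(q-c)@nn; print(np.histogram(h,bins=np.arange(-.02,.09,.004))[0].tolist())
    e1=np.cross([0,1,0],nn);e1/=np.linalg.norm(e1);e2=np.cross(nn,e1)
    # neighbours: spindle pts h>.02
    for lo,hi in((.004,.012),(.012,.02),(.02,.045),(.045,.09)):
        s=q[(h>lo)&(h<hi)];
        if len(s)>2:
            uv=np.c_[s@e1,s@e2];print(lo,len(s),"mean",s.mean(0).round(4),"uv",uv.mean(0).round(4),"ext",np.ptp(uv,0).round(4), "circ",cv2.minEnclosingCircle(uv.astype(np.float32)))
E
```

```text
top n pts 569 normal [-0.501  0.007  0.865] lean 30.081550304331376 az 179.1664201768448 c [0.6244 0.0721 0.1253]
[13, 13, 13, 116, 460, 451, 85, 37, 99, 34, 5, 4, 3, 4, 5, 3, 5, 8, 13, 19, 12, 15, 3, 0, 0, 0, 0]
0.004 122 mean [0.6215 0.0739 0.1314] uv [0.6037 0.0754] ext [0.0993 0.1291] circ ((0.6007360219955444, 0.07316819578409195), 0.07506244629621506)
0.012 133 mean [0.6179 0.071  0.1388] uv [0.6043 0.0724] ext [0.0572 0.0584] circ ((0.5999282002449036, 0.07244167476892471), 0.02991843968629837)
0.02 24 mean [0.6148 0.0689 0.156 ] uv [0.6102 0.0701] ext [0.019  0.0412] circ ((0.6056888103485107, 0.06652771681547165), 0.020729828625917435)
0.045 75 mean [0.5941 0.0711 0.1751] uv [0.6019 0.0722] ext [0.0338 0.0288] circ ((0.5995999574661255, 0.07332673668861389), 0.017248064279556274)
scene n pts 635 normal [-0.502  0.012  0.865] lean 30.158933630727237 az 178.64613456525328 c [0.6306 0.0819 0.1299]
[262, 234, 84, 109, 383, 453, 45, 40, 136, 22, 20, 19, 28, 11, 18, 15, 20, 19, 23, 21, 21, 7, 0, 0, 0, 0, 0]
0.004 85 mean [0.626  0.0726 0.1362] uv [0.6097 0.075 ] ext [0.0756 0.216 ] circ ((0.6095819473266602, 0.030719589442014694), 0.11373382061719894)
0.012 158 mean [0.6176 0.0723 0.1394] uv [0.6041 0.0746] ext [0.0633 0.184 ] circ ((0.5887092351913452, 0.013762187212705612), 0.09266996383666992)
0.02 117 mean [0.6084 0.0682 0.1541] uv [0.6035 0.0702] ext [0.0434 0.1666] circ ((0.5909189581871033, 0.00944335013628006), 0.08460873365402222)
0.045 105 mean [0.5968 0.078  0.1747] uv [0.6038 0.0798] ext [0.029  0.0301] circ ((0.6024371981620789, 0.07920464128255844), 0.01703772507607937)
```

```bash
python3 - <<'E'
from h import *
az=np.radians(179);nn=np.array([.5*np.cos(az),.5*np.sin(az),np.cos(np.pi/6)])
e2=np.array([-np.sin(az),np.cos(az),0])*-1; e1=np.cross(e2,nn); print("e1",e1.round(3),"e2",e2.round(3))
for n,(cx,cy,w) in {"top":(267,165,26),"scene":(240,232,30)}.items():
    d=np.load(f"pics/{n}0.npy");P=cloud(n,d)
    q=P[cy-w:cy+w,cx-w:cx+w].reshape(-1,3);q=q[np.isfinite(q[:,2])&(q[:,2]>.03)]
    uv=np.c_[q@e1,q@e2];h=q@nn
    c=np.array([.601,.0725 if n=="top" else .076])
    r=np.linalg.norm(uv-c,axis=1);hp=np.median(h[(r>.034)&(r<.045)&(abs(h-(np.array([.6244,.0721,.1253])@nn))<.006)]);hc=np.median(h[(r<.028)&(abs(h-hp-.0145)<.004)])
    s=abs(h-hc)<.005; s&=r<.036; print(n,"panel h",hp,"collar h",hc,cv2.minEnclosingCircle(uv[s].astype(np.float32)))
    for lo,hi in((.006,.02),(.02,.035),(.035,.043),(.043,.055)):
        k=(h-hc>lo)&(h-hc<hi)&(r<.03);print(lo,k.sum(),"mid/ext",((uv[k].max(0)+uv[k].min(0))/2).round(4),np.ptp(uv[k],0).round(4),"max h",(h[k]-hc).max().round(4))
    np.save(f"pics/uv_{n}.npy",np.c_[uv,h-hc])
    # rectified image
    I=cv2.imread(f"pics/{n}0.png");ci=vision.camera_info(n)
    out=[]
    for hh in(0,.03,.042,.05):
        G=np.linspace(-.04,.04,260);U,V=np.meshgrid(G,-G) 
        X=(c[0]+U)[...,None]*e1+(c[1]+V)[...,None]*e2+(hc+hh)*nn
        p=proj(n,X).astype(np.float32);o=cv2.remap(I,p[...,0],p[...,1],cv2.INTER_CUBIC)
        cv2.circle(o,(130,130),int(.017/.08*260),(0,0,255),1);cv2.circle(o,(130,130),int(.03/.08*260),(0,255,0),1);out.append(o)
    cv2.imwrite(f"pics/rect_{n}.png",np.vstack([np.hstack(out[:2]),np.hstack(out[2:])]))
E
```

```text
e1 [ 0.866 -0.015  0.5  ] e2 [ 0.017  1.    -0.   ]
top panel h -0.20246019626447198 collar h -0.18908550284494052 ((0.6013690829277039, 0.08059974014759064), 0.03174635395407677)
0.006 14 mid/ext [0.606  0.0759] [0.0187 0.0412] max h 0.0199
0.02 18 mid/ext [0.606  0.0814] [0.0177 0.0287] max h 0.0343
0.035 22 mid/ext [0.5987 0.081 ] [0.0337 0.0286] max h 0.0429
0.043 44 mid/ext [0.5988 0.0808] [0.0229 0.022 ] max h 0.0545
scene panel h -0.2013667984485186 collar h -0.1875087362640649 ((0.598831295967102, 0.08517497777938843), 0.030791083350777626)
0.006 61 mid/ext [0.6017 0.0863] [0.0267 0.0283] max h 0.0197
0.02 65 mid/ext [0.6017 0.0871] [0.0267 0.0303] max h 0.0349
0.035 42 mid/ext [0.6014 0.0865] [0.0291 0.0287] max h 0.0429
0.043 43 mid/ext [0.6001 0.0847] [0.021  0.0229] max h 0.0517
```

View pics/rect_top.png

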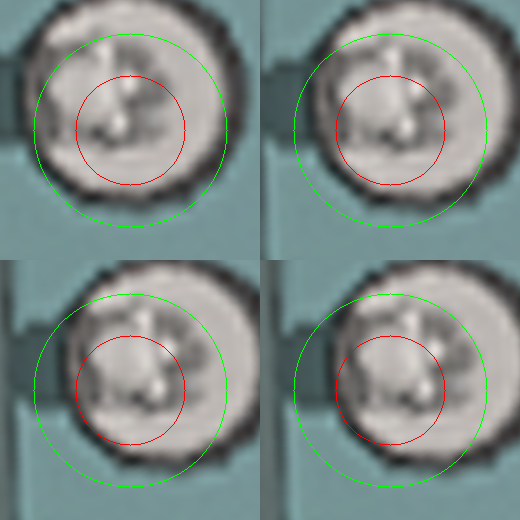

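View pics/rect_scene.png

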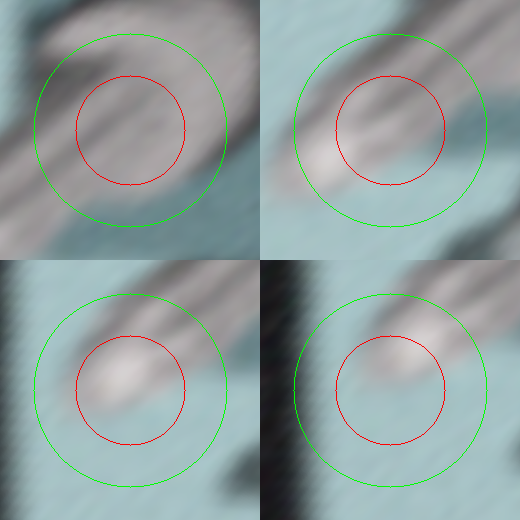

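```bash
python3 - <<'E'
from h import *
az=np.radians(179);nn=np.array([.5*np.cos(az),.5*np.sin(az),np.cos(np.pi/6)])
e2=np.array([np.sin(az),-np.cos(az),0]); e1=np.cross(e2,nn)
for n,c,hc in(("top",(.600,.0807),-.1891),("scene",(.6005,.0858),-.1875)):
    I=cv2.imread(f"pics/{n}0.png");out=[]
    for hh in(.01,.025,.038,.044):
        G=np.linspace(-.025,.025,380);U,V=np.meshgrid(G,-G)
        X=(c[0]+U)[...,None]*e1+(c[1]+V)[...,None]*e2+(hc+hh)*nn
        p=proj(n,X).astype(np.float32);o=cv2.remap(I,p[...,0],p[...,1],cv2.INTER_CUBIC)
        o=cv2.normalize(o,None,0,255,cv2.NORM_MINMAX)
        cv2.circle(o,(190,190),int(.017/.05*380),(0,0,255),1);out.append(o[40:340,40:340])
    cv2.imwrite(f"pics/rect2_{n}.png",np.vstack([np.hstack(out[:2]),np.hstack(out[2:])]))
    q=np.load(f"pics/uv_{n}.npy");k=(q[:,2]>.008)&(q[:,2]<.041);q=q[k];x=q[:,:2]-c
    r=np.hypot(*x.T);k=r<.02;x=x[k];r=r[k];a=np.degrees(np.arctan2(x[:,1],x[:,0]))
    # rib-phase
    for b in range(-180,180,15):
        m=(a>=b)&(a<b+15)
        if m.sum()>1: print(b+7,m.sum(),(np.median(r[m])*1e3).round(1),end="; ")
    m=r>.0145;z=np.mean(np.exp(6j*np.radians(a[m]))); print("\n",n,"phase",np.degrees(np.angle(z))/6,abs(z),m.sum())
    m=(r<.0125);z=np.mean(np.exp(6j*np.radians(a[m]))); print("valley",np.degrees(np.angle(z))/6,abs(z),m.sum())
E
```

```text
-113 2 15.1; -98 2 13.6; -53 3 14.3; -38 5 11.9; -23 4 10.5; -8 4 11.8; 7 4 15.3; 22 4 15.7; 52 4 12.1; 67 5 15.4; 
 top phase 11.612384285048465 0.6609487095626675 16
valley -16.560421461601962 0.2955351454899191 14
-68 3 15.6; -53 14 13.8; -38 7 12.3; -23 3 11.1; -8 6 12.6; 7 14 12.8; 22 18 10.2; 37 8 8.8; 52 10 8.5; 67 21 11.9; 82 13 13.9; 97 4 13.5; 127 18 14.6; 142 8 15.4; 
 scene phase 11.138617638349743 0.7452862942620083 35
valley 10.194091255071795 0.2942049080433905 73
```

View pics/rect2_top.png

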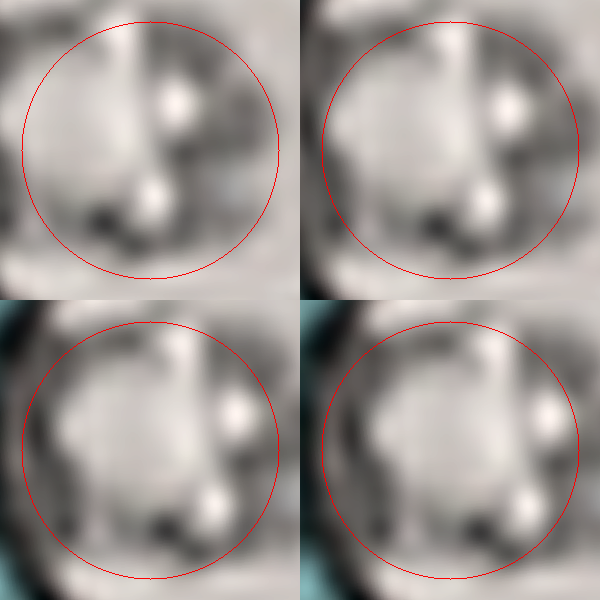

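View pics/rect2_scene.png

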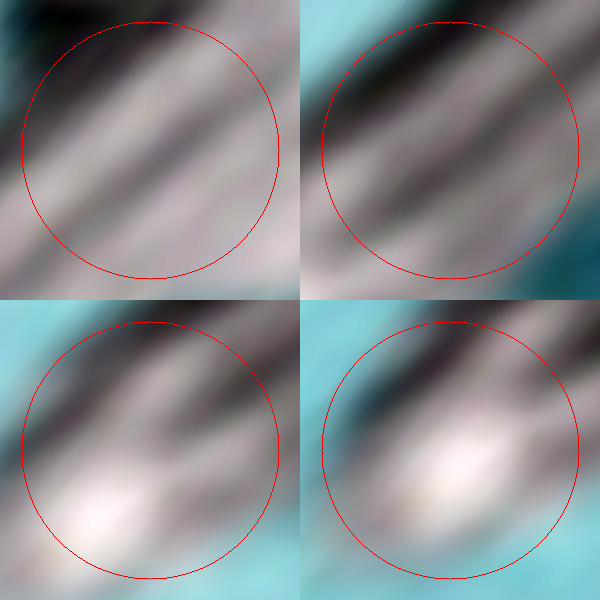

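```bash
cat >> h.py <<'E'
az=np.radians(179);nn=np.array([.5*np.cos(az),.5*np.sin(az),np.cos(np.pi/6)])
e2=np.array([np.sin(az),-np.cos(az),0]); e1=np.cross(e2,nn)
COL=.600*e1+.083*e2-.1883*nn
def quat(x,z):
    x=np.asarray(x,float);z=np.asarray(z,float);y=np.cross(z,x);q=Ro.from_matrix(np.c_[x,y,z]).as_quat();return q[[3,0,1,2]]
def qspin(deg): a=np.radians(deg);return quat(np.cos(a)*e1+np.sin(a)*e2,-nn)
def qdown(deg): a=np.radians(deg);return quat([np.cos(a),np.sin(a),0],[0,0,-1])
def F(): s=get_state();return np.array(s["contact_force"]),np.array(s["wrist_torque"])
E
python3 - <<'E'
from h import *
print(COL)
f=lambda p,q:(lambda j:None if j is None else np.round(j,2).tolist())(ctrl.ik(p,q))
for a in(40.7,220.7): print("grasp",a,f([.437,.3155,.07],qdown(a)),f([.437,.3155,.25],qdown(a)))
for a in range(-166,180,30): print("spin",a,f(COL+.07*nn,qspin(a)),f(COL+.14*nn,qspin(a)))
print(get_state()["time"])
E
```

```text
[0.61512031 0.07227568 0.13692742]
grasp 40.7 [-0.24, 0.64, -0.67, 1.93, 0.56, 0.78, -2.09] [-0.11, 0.45, -0.85, 1.69, 0.36, 1.17, -1.91]
grasp 220.7 [0.02, 0.86, -1.23, 1.92, 0.94, 1.09, 0.67] [0.07, 0.58, -1.22, 1.69, 0.57, 1.28, 1.01]
spin -166 [0.45, 0.39, -0.94, 2.15, 1.19, 0.55, 0.43] [0.69, 0.28, -1.21, 2.12, 0.94, 0.62, 0.65]
spin -136 [0.5, 0.42, -1.03, 2.15, 1.22, 0.59, 0.92] [0.7, 0.29, -1.22, 2.12, 0.94, 0.63, 1.17]
spin -106 [-0.82, 0.37, 0.78, 2.16, -0.77, 0.25, -2.88] [0.7, 0.29, -1.22, 2.12, 0.94, 0.63, 1.69]
spin -76 [-0.65, 0.32, 0.52, 2.16, -0.28, 0.2, -2.84] [0.7, 0.29, -1.22, 2.12, 0.94, 0.63, 2.22]
spin -46 [-0.48, 0.29, 0.3, 2.16, 0.16, 0.19, -2.76] [-1.06, 0.22, 0.96, 2.14, -0.28, 0.36, -2.31]
spin -16 [-0.25, 0.28, 0.01, 2.16, 0.59, 0.23, -2.65] [0.26, 0.17, -0.63, 2.13, 0.65, 0.46, -2.72]
spin 14 [-0.1, 0.28, -0.19, 2.16, 0.78, 0.28, -2.32] [0.34, 0.18, -0.71, 2.13, 0.69, 0.47, -2.24]
spin 44 [0.08, 0.3, -0.42, 2.15, 0.94, 0.34, -1.96] [0.39, 0.19, -0.78, 2.13, 0.72, 0.48, -1.75]
spin 74 [0.22, 0.32, -0.6, 2.15, 1.04, 0.4, -1.53] [0.44, 0.2, -0.85, 2.13, 0.75, 0.5, -1.25]
spin 104 [0.37, 0.36, -0.82, 2.15, 1.14, 0.49, -1.1] [0.47, 0.2, -0.89, 2.13, 0.77, 0.51, -0.75]
spin 134 [0.41, 0.37, -0.89, 2.15, 1.17, 0.52, -0.6] [0.48, 0.2, -0.9, 2.13, 0.77, 0.51, -0.23]
spin 164 [0.53, 0.43, -1.07, 2.15, 1.24, 0.62, -0.14] [0.51, 0.21, -0.93, 2.13, 0.79, 0.52, 0.28]
1.0
```

```bash
python3 - <<'E'
from h import *
ctrl.movep([.437,.3155,.25],qdown(40.7)); print(get_state()["time"],np.round(get_state()["tcp_pos"],4),F()[0].round(1))
im,d=vision.grab_frame("top");cv2.imwrite("pics/pre_t.png",im)
ctrl.movel([.437,.3155,.070],max_speed=.25);print(F()[0].round(1))
im,d=vision.grab_frame("scene");cv2.imwrite("pics/pre_s.png",cv2.resize(im[180:340,270:450],None,fx=4,fy=3.75,interpolation=cv2.INTER_CUBIC))
s=get_state();print(s["time"],np.round(s["tcp_pos"],4),s["width"])
E
```

```text
4.1583 [0.4376 0.3148 0.2499] [-0.6  0.1 -0.2]
[-0.  -0.2  0.2]
5.125 [0.4377 0.3163 0.0714] 0.08567507680754491
```

View pics/pre_s.png

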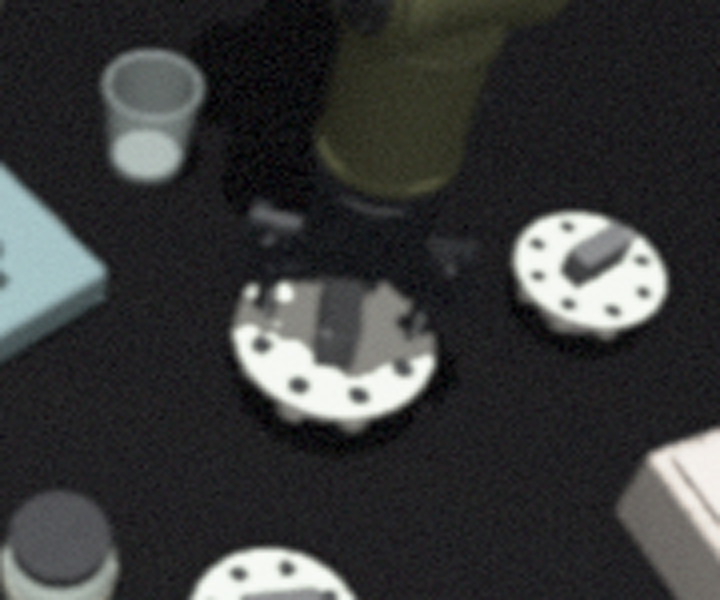

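The fingers straddle the bar, with a pad on each side at crop (270,290) and (415,310). I'll grip, lift and carry.

```bash
python3 - <<'E'
from h import *
ctrl.close_gripper(110);s=get_state();print(s["time"],s["width"],np.round(s["tcp_pos"],4),F()[0].round(1))
ctrl.movel([.437,.3155,.30],max_speed=.25);print(get_state()["time"],F()[0].round(1),get_state()["width"])
ctrl.movep(COL+.165*nn,qspin(74));s=get_state();print(s["time"],np.round(s["tcp_pos"]-COL-.165*nn,4),np.round(s["qpos"],2))
for n in("top","scene"):
    im,d=vision.grab_frame(n);cv2.imwrite(f"pics/hold_{n}.png",im);np.save(f"pics/hold_{n}.npy",d)
np.save("pics/hold_pose.npy",np.r_[s["tcp_pos"],s["eef_rot"]])
E
python3 - <<'E'
import cv2,numpy as np
a=cv2.imread("pics/hold_top.png")[90:250,170:370];b=cv2.imread("pics/hold_scene.png")[140:300,150:350]
cv2.imwrite("pics/hold.png",np.hstack([cv2.resize(x,(400,320),interpolation=cv2.INTER_CUBIC) for x in(a,b)]))
E
```

```text
5.7083 0.024976119218628908 [0.4372 0.3159 0.0706] [0.4 0.3 5.4]
6.775 [-0.4  0.8 -4.3] 0.024956974062552047
7.7833 [ 0.0001  0.0011 -0.    ] [ 0.49  0.14 -0.88  2.11  0.61  0.52 -1.12]
```

View pics/hold.png

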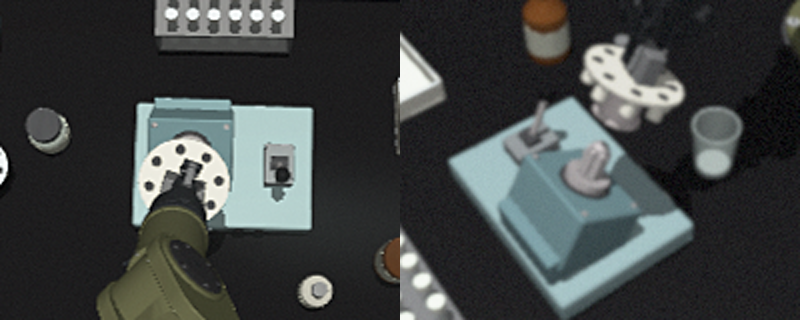

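```bash
python3 - <<'E'
from h import *
from scipy.optimize import least_squares
h0=COL@nn
tp=np.load("pics/hold_pose.npy")[:3];print("tcp uv",tp@e1,tp@e2,"h",tp@nn-h0)
for n,sc in(("top",(.600,.0807)),("scene",(.6005,.0858))):
    d=np.load(f"pics/hold_{n}.npy");im=cv2.imread(f"pics/hold_{n}.png").astype(int);P=cloud(n,d)
    h=P@nn-h0;uv=np.stack([P@e1,P@e2],-1);r=np.linalg.norm(uv-[.6,.083],axis=-1)
    m=np.isfinite(h)&(r<.08)&(abs(h-.159)<.012)&(im.min(-1)>130)
    q=P[m];print(n,m.sum(),"disc h",np.median(h[m]))
    c=q.mean(0);nv=np.linalg.svd(q-c)[2][2];nv*=np.sign(nv[2]);print(" normal",nv.round(3),"nn",nn.round(3),"ang",np.degrees(np.arccos(nv@nn)))
    u=uv[m]; hull=cv2.convexHull(u.astype(np.float32))[:,0]
    f=least_squares(lambda p:np.hypot(*(hull-p[:2]).T)-.065,[.6,.083],loss="soft_l1",f_scale=.001)
    print(" disc uv",f.x.round(4),"rms",np.sqrt(np.mean(f.fun**2)).round(4),"vs spindle",(f.x-sc).round(4), cv2.minEnclosingCircle(u.astype(np.float32)))
E
```

```text
tcp uv 0.6001043560876216 0.08407277378119991 h 0.1649301581873506
top 787 disc h 0.15819180484850442
 normal [-0.495  0.007  0.869] nn [-0.5    0.009  0.866] ang 0.33024216056958444
 disc uv [0.6008 0.0828] rms 0.0007 vs spindle [0.0008 0.0021] ((0.6008300185203552, 0.08293815702199936), 0.06525225192308426)
scene 677 disc h 0.1593894081614548
 normal [-0.476  0.023  0.879] nn [-0.5    0.009  0.866] ang 1.7777632939509256
 disc uv [0.6013 0.0859] rms 0.0009 vs spindle [0.0008 0.0001] ((0.6020588874816895, 0.08546194434165955), 0.06591659039258957)
```

```bash
cat >> h.py <<'E'
OFF=np.array([-.0008,-.0005])
def tgt(foot,off=OFF): return COL+off[0]*e1+off[1]*e2+(foot+.070)*nn
def rep(tag=""):
    s=get_state();p=np.array(s["tcp_pos"])-COL;f,t=np.array(s["contact_force"]),np.array(s["wrist_torque"])
    w=s["eef_rot"];R=Ro.from_quat([w[1],w[2],w[3],w[0]]).as_matrix();x=R[:,0]
    print(tag,"t%.2f foot %.1f uv %.1f %.1f psi %.1f | F n %.1f e1 %.1f e2 %.1f | Tn %.2f"%(s["time"],(p@nn-.07)*1e3,p@e1*1e3,p@e2*1e3,np.degrees(np.arctan2(x@e2,x@e1)),f@nn,f@e1,f@e2,t@nn))
    return (p@nn-.07),f@nn,t@nn
E
python3 - <<'E'
from h import *
rep()
ctrl.movel(tgt(.055),max_speed=.1);rep()
for z in(.048,.041,.034,.030,.027,.0255,.024):
    ctrl.movel(tgt(z),max_speed=.05);a=rep("%.1f"%(z*1e3))
    if a[1]>14: break
E
```

```text
t7.88 foot 95.0 uv 0.5 1.8 psi 74.0 | F n -2.6 e1 -3.1 e2 0.1 | Tn 0.04
 t8.43 foot 55.0 uv -0.7 0.7 psi 74.1 | F n -3.6 e1 -1.9 e2 0.6 | Tn 0.02
48.0 t8.72 foot 48.3 uv -0.6 -0.4 psi 74.0 | F n -4.0 e1 -1.5 e2 -0.4 | Tn -0.03
41.0 t9.02 foot 41.1 uv -0.9 -0.5 psi 74.0 | F n -3.3 e1 -1.9 e2 0.5 | Tn 0.01
34.0 t9.31 foot 34.0 uv -0.9 -0.5 psi 74.0 | F n -3.9 e1 -1.6 e2 0.2 | Tn -0.07
30.0 t9.56 foot 30.0 uv -0.9 -0.5 psi 74.0 | F n -3.0 e1 -2.5 e2 -0.1 | Tn -0.05
27.0 t9.81 foot 26.9 uv -0.9 -0.5 psi 74.0 | F n -2.9 e1 -2.7 e2 0.6 | Tn -0.07
25.5 t10.06 foot 25.5 uv -0.8 -0.5 psi 74.0 | F n -3.9 e1 -1.3 e2 -0.6 | Tn -0.02
24.0 t10.31 foot 23.9 uv -0.9 -0.3 psi 74.0 | F n -4.3 e1 -1.4 e2 0.9 | Tn -0.05
```

```bash
python3 - <<'E'
from h import *
for z in(.022,.020,.018,.015,.012,.009,.006,.004,.003,.002,.001):
    ctrl.movel(tgt(z),max_speed=.05);a=rep("%.1f"%(z*1e3))
    if a[1]>8 or abs(a[2])>.5: break
E
```

```text
22.0 t10.56 foot 21.8 uv -1.1 -0.2 psi 74.0 | F n -5.4 e1 -3.2 e2 2.2 | Tn -0.02
20.0 t10.81 foot 19.8 uv -1.2 -0.2 psi 74.0 | F n -5.2 e1 -3.4 e2 2.8 | Tn -0.06
18.0 t11.06 foot 17.8 uv -1.2 -0.2 psi 74.0 | F n -6.1 e1 -5.2 e2 3.5 | Tn -0.11
15.0 t11.31 foot 14.8 uv -1.2 -0.2 psi 74.0 | F n -8.0 e1 -5.3 e2 3.5 | Tn -0.04
12.0 t11.56 foot 11.8 uv -1.2 -0.2 psi 74.0 | F n -8.3 e1 -5.9 e2 5.0 | Tn -0.11
9.0 t11.81 foot 8.9 uv -1.2 -0.1 psi 74.0 | F n -7.5 e1 -6.8 e2 5.0 | Tn -0.12
6.0 t12.06 foot 5.9 uv -1.2 -0.1 psi 74.0 | F n -6.7 e1 -7.1 e2 5.3 | Tn -0.13
4.0 t12.31 foot 4.0 uv -1.3 -0.1 psi 74.0 | F n -4.0 e1 -6.7 e2 3.7 | Tn -0.11
3.0 t12.56 foot 3.2 uv -1.2 -0.0 psi 74.0 | F n -2.2 e1 -7.2 e2 4.4 | Tn -0.15
2.0 t12.81 foot 2.3 uv -1.2 -0.0 psi 74.0 | F n -0.4 e1 -7.9 e2 4.2 | Tn -0.09
1.0 t13.06 foot 1.3 uv -1.2 -0.0 psi 74.0 | F n -1.1 e1 -7.5 e2 4.1 | Tn -0.05
```

```bash
python3 - <<'E'
from h import *
o=OFF+[-.001,.0008]
for z in(.0005,-.0005,-.0015,-.0025,-.0035,-.0045,-.0055,-.0065):
    ctrl.movel(tgt(z,o),max_speed=.05);a=rep("%.1f"%(z*1e3))
    if a[1]>22: break
for n in("top","scene"):
    im,d=vision.grab_frame(n);cv2.imwrite(f"pics/push_{n}.png",im);np.save(f"pics/push_{n}.npy",d)
h0=-.1891
for n,h0 in(("top",-.1891),("scene",-.1875)):
    d=np.load(f"pics/push_{n}.npy");im=cv2.imread(f"pics/push_{n}.png").astype(int);P=cloud(n,d);h=P@nn-h0
    r=np.hypot(P@e1-.6,P@e2-.083);m=np.isfinite(h)&(r<.075)&(abs(h-.066)<.015)&(im.min(-1)>130)
    print(n,m.sum(),"disc top above collar (64 expected)",np.median(h[m]))
E
```

```text
0.5 t13.31 foot 0.8 uv -1.4 0.1 psi 74.0 | F n -1.1 e1 -5.5 e2 2.7 | Tn -0.05
-0.5 t13.56 foot -0.1 uv -1.5 0.1 psi 74.0 | F n 4.1 e1 -5.3 e2 2.0 | Tn -0.04
-1.5 t13.81 foot -0.1 uv -1.5 0.1 psi 74.0 | F n 19.0 e1 -9.3 e2 0.4 | Tn -0.08
-2.5 t14.06 foot -0.2 uv -1.5 0.0 psi 74.0 | F n 36.0 e1 -11.8 e2 -1.5 | Tn -0.13
top 672 disc top above collar (64 expected) 0.06398139222113258
scene 691 disc top above collar (64 expected) 0.06347676441831886
```

The carousel is home: it hits a stiff stop at foot -0.1 mm, and the disc top reads 64.0/63.5 mm above the collar (64 expected). I'll relax the push, release, back off, and locate the clamp ball.

```bash
python3 - <<'E'
from h import *
ctrl.movel(tgt(-.0005,OFF+[-.001,.0008]),max_speed=.05);rep()
ctrl.ungrasp();rep("open")
ctrl.movel(COL+.20*nn,max_speed=.2);rep()
d=np.load("pics/top0.npy");P=cloud("top",d);im=cv2.imread("pics/top0.png").astype(int)
w=(slice(160,205),slice(295,328));q=P[w].reshape(-1,3);c=im[w].reshape(-1,3)
k=(q[:,2]>.12);print("ball pts",k.sum(),q[k].mean(0).round(4),q[k].max(0).round(4),q[k].min(0).round(4))
k=(q[:,2]>.07)&(q[:,2]<.088);b=q[k];print("block",k.sum(),np.median(b[:,2]),b.min(0).round(4),b.max(0).round(4))
for n in("top","scene"):
    im,d=vision.grab_frame(n);cv2.imwrite(f"pics/rel_{n}.png",im);np.save(f"pics/rel_{n}.npy",d)
for n,h0 in(("top",-.1891),("scene",-.1875)):
    d=np.load(f"pics/rel_{n}.npy");im=cv2.imread(f"pics/rel_{n}.png").astype(int);P=cloud(n,d);h=P@nn-h0
    r=np.hypot(P@e1-.6,P@e2-.083);m=np.isfinite(h)&(r<.075)&(abs(h-.066)<.015)&(im.min(-1)>130)
    print(n,m.sum(),"disc top",np.median(h[m]))
a=cv2.imread("pics/rel_top.png")[90:250,170:370];b=cv2.imread("pics/rel_scene.png")[140:300,150:350]
cv2.imwrite("pics/rel.png",np.hstack([cv2.resize(x,(400,320),interpolation=cv2.INTER_CUBIC) for x in(a,b)]))
E
```

```text
t14.41 foot -0.0 uv -1.4 0.1 psi 74.0 | F n -0.0 e1 -5.1 e2 1.7 | Tn -0.07
open t15.03 foot -0.5 uv -1.7 0.2 psi 74.0 | F n -0.1 e1 -0.5 e2 0.0 | Tn 0.05
 t15.82 foot 129.7 uv -0.2 -0.6 psi 74.0 | F n 0.1 e1 0.8 e2 0.0 | Tn 0.00
ball pts 50 [ 0.5787 -0.078   0.1528] [ 0.5896 -0.0676  0.159 ] [ 0.5679 -0.0906  0.1451]
block 146 0.073444809779641 [ 0.5825 -0.1011  0.07  ] [ 0.6505 -0.0561  0.0861]
top 802 disc top 0.06413726558958423
scene 731 disc top 0.06363716589079674
```

View pics/rel.png

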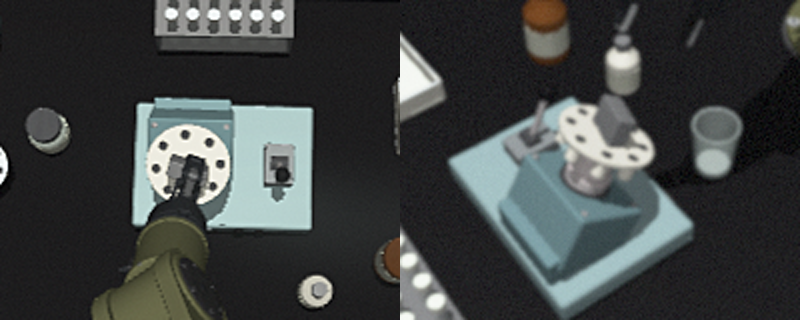

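Carousel sits flush after release. In the right half of the picture its disc is at (605,135), and the lever still leans toward the robot with its ball at (282,175) in the left half. Now the clamp.

```bash
python3 - <<'E'
from h import *
Y=-.078
best=None
q0=np.array(get_state()["qpos"])
for a in(0,180):
    j=ctrl.ik([.53,Y,.26],qdown(a));print(a,None if j is None else (np.round(j,2),np.abs(j-q0).max().round(2)))
    if j is not None and (best is None or np.abs(j-q0).max()<best[0]): best=(np.abs(j-q0).max(),a)
a=best[1]
ctrl.movep([.53,Y,.26],qdown(a));ctrl.close_gripper(30)
s=get_state();print(s["time"],np.round(s["tcp_pos"],4),F()[0].round(1))
ctrl.movel([.53,Y,.131],max_speed=.2);s=get_state();print(s["time"],np.round(s["tcp_pos"],4),np.round(s["qpos"],2),F()[0].round(1))
im,d=vision.grab_frame("scene");cv2.imwrite("pics/cl_s.png",cv2.resize(im[140:300,150:350],(800,600),interpolation=cv2.INTER_CUBIC))
E
```

```text
0 (array([ 0.59,  0.4 , -0.72,  1.68,  0.29,  1.16, -1.78]), np.float64(0.84))
180 (array([ 0.81,  0.53, -1.14,  1.68,  0.5 ,  1.26,  1.14]), np.float64(2.07))
17.5167 [ 0.53  -0.078  0.26 ] [0.2 0.9 0.4]
18.3083 [ 0.5307 -0.0778  0.1318] [ 0.53  0.53 -0.65  1.87  0.42  0.88 -1.9 ] [ 0.8 -0.   0.9]
```

View pics/cl_s.png

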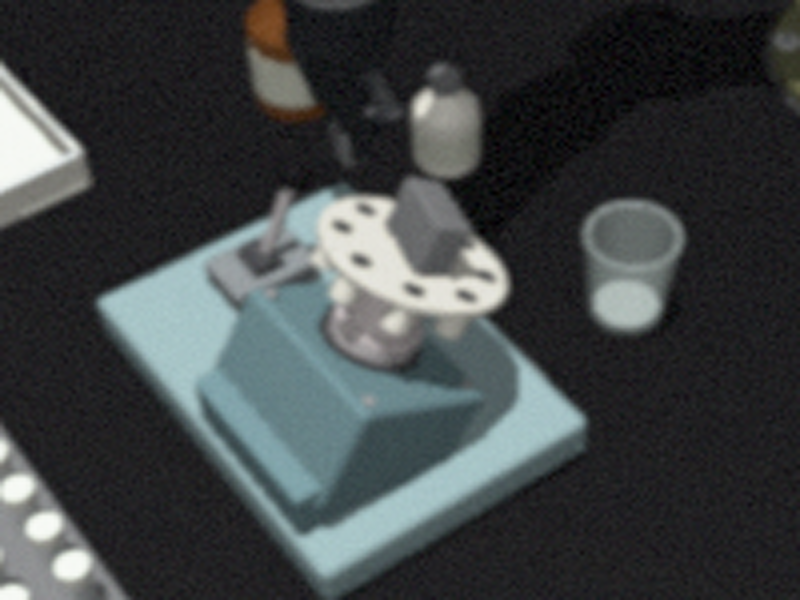

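The shut fingers at crop (350,140) are on the robot side of the lever, whose rod is at crop (280,220). Pushing now.

```bash
python3 - <<'E'
from h import *
Y=-.078
for x in[.56,.58,.60,.61,.62]+list(np.arange(.625,.672,.003)):
    y=Y-(x-.579)*np.tan(np.radians(1))
    ctrl.movel([x,y,.131],max_speed=.08);f=F()[0];s=get_state();print("%.3f"%x,round(s["time"],2),np.round(s["tcp_pos"],4),f.round(1))
    if np.linalg.norm(f)>12: break
im,d=vision.grab_frame("scene");cv2.imwrite("pics/cl2_s.png",cv2.resize(im[140:300,150:350],(800,600),interpolation=cv2.INTER_CUBIC))
E
```

```text
0.560 18.88 [ 0.56   -0.0776  0.1311] [-1.2  1.  -0.1]
0.580 19.28 [ 0.5799 -0.0779  0.1309] [-0.1 -0.2 -0.2]
0.600 19.68 [ 0.5997 -0.0782  0.1308] [-0.3 -0.3 -0.4]
0.610 19.96 [ 0.6099 -0.0785  0.1309] [ 0.4 -0.1 -0.4]
0.620 20.23 [ 0.6201 -0.0787  0.1309] [-0.4  0.6  0.4]
0.625 20.48 [ 0.6252 -0.0788  0.131 ] [ 0.3  0.1 -0.2]
0.628 20.73 [ 0.6281 -0.0789  0.131 ] [-0.2  1.   0.2]
0.631 20.98 [ 0.6313 -0.0789  0.131 ] [ 0.1 -0.2  0.5]
0.634 21.23 [ 0.6336 -0.079   0.1309] [-2.7 -0.6  1.2]
0.637 21.48 [ 0.634  -0.079   0.1307] [-11.5   0.3   6.5]
```

View pics/cl2_s.png

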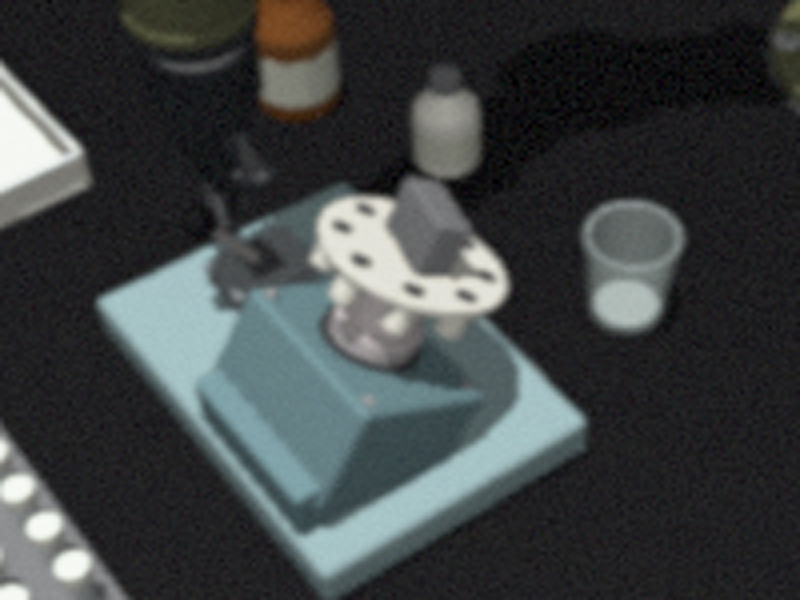

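It hit the stop at x≈0.634, against about 0.635 predicted for a fully thrown lever. I'll give it a small extra push, then retreat and verify.

```bash
python3 - <<'E'
from h import *
ctrl.movel([.640,-.079,.131],max_speed=.05);print(np.round(get_state()["tcp_pos"],4),F()[0].round(1))
ctrl.movel([.56,-.078,.131],max_speed=.2);ctrl.movel([.48,-.11,.28],max_speed=.25)
ctrl.movep([.35,-.40,.32],qdown(0))
s=get_state();print(s["time"],F()[0].round(1))
for n in("top","scene"):
    im,d=vision.grab_frame(n);cv2.imwrite(f"pics/end_{n}.png",im);np.save(f"pics/end_{n}.npy",d)
P=cloud("top",np.load("pics/end_top.npy"))[155:205,290:330].reshape(-1,3)
k=P[:,2]>.12;print("ball",k.sum(),P[k].mean(0).round(4),P[k].max(0).round(4),P[k].min(0).round(4))
for n,h0 in(("top",-.1891),("scene",-.1875)):
    d=np.load(f"pics/end_{n}.npy");im=cv2.imread(f"pics/end_{n}.png").astype(int);P=cloud(n,d);h=P@nn-h0
    r=np.hypot(P@e1-.6,P@e2-.083);m=np.isfinite(h)&(r<.075)&(abs(h-.066)<.015)&(im.min(-1)>130);print(n,"disc top",np.median(h[m]))
E
```

```text
[ 0.6343 -0.079   0.1306] [-21.7  -0.8  11.6]
24.3917 [-0.6  0.1 -0.7]
ball 27 [ 0.6482 -0.0787  0.1419] [ 0.6535 -0.0673  0.1549] [ 0.6431 -0.0901  0.1206]
top disc top 0.06408782274041938
scene disc top 0.06370571920911225
```

View pics/end_scene.png

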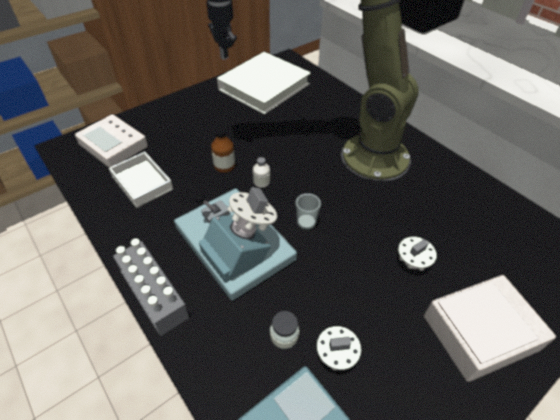

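View pics/end_top.png

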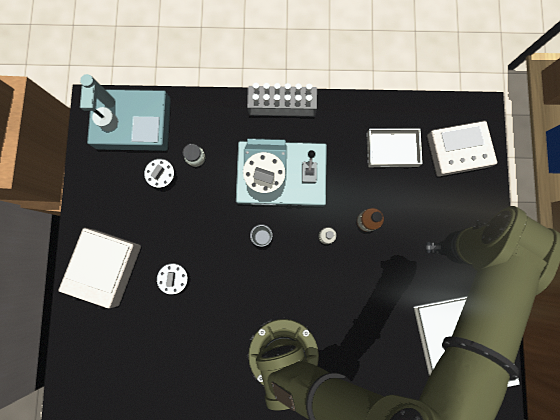

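```bash
python3 - <<'E'
from h import *
P=cloud("top",np.load("pics/end_top.npy"))[140:205,290:330].reshape(-1,3)
k=(P[:,2]>.125);print(k.sum(),P[k].mean(0).round(4),P[k].max(0).round(4),P[k].min(0).round(4))
for a in(0,.8,.9,1.):
    t=-.5+a;print(a,proj("top",np.array([.620+.085*np.sin(t),-.079,.067+.085*np.cos(t)])).round(1))
E
```

```text
55 [ 0.6552 -0.0783  0.1486] [ 0.6697 -0.0671  0.158 ] [ 0.6441 -0.0901  0.1254]
0 [311.3 177.8]
0.8 [311.6 157.3]
0.9 [311.5 155.1]
1.0 [311.5 153.1]
```

The ball shows at (311,153) in the top picture, which matches the fully over position (1.0 projects to (311.5,153.1)). Everything else stands where it was, so I'll hand in.

```bash
python3 -c "
from h import *
ticket.close_job();print(get_state()['time'])"
```

```text
the job is handed in; nothing more can be done
the job is handed in; nothing more can be done
```

I fitted the largest carousel (130 mm) onto the spindle, fully home on its collar, then threw the clamp lever all the way over to its stop. The job is handed in, about 24 s into the 67 s allowed.

- **Carousel:** The splines meshed at the first angle, so no rocking was needed. I pushed until a firm stop at 0 mm off the collar (36 N). After release and again at the end, the disc top read 64.1 mm (top camera) and 63.7 mm (scene camera) above the collar; 64 mm is expected.
- **Clamp:** The lever came up hard against its stop at about 22 N. The ball shows at pixel (311,153) in the top picture, where fully over should be. The ball's average depth position (x = 0.655) is about 6 mm short of the expected 0.661. I put that down to rod points mixed into the average.
- **Surroundings:** By eye in the last pictures, the bottles, jar, beaker and tray stand where they were. The arm is clear of everything.
- **Disagreement:** The two cameras differed by 3–5 mm sideways. I averaged them and compared the held carousel with the spindle within each picture to cancel the error.

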